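Half-turn a stack-nest tote and seat it on the crate of drying bowls

ROBOT

A 6-joint arm with a two-finger parallel gripper is mounted at the origin on the work surface. World frame = base frame: x ahead of the robot, y to its left, z up, the work surface at z = 0. Lengths are in mm, angles in rad, forces in N, time in s.
With the tool pointing down it reaches from about 275 to 1000 mm from the base axis. Payload 8.4 kg.
Tool frame: the origin (TCP) lies at the very end of the fingers, on their centre line; the grasp point (between the pads) lies 19 mm behind it; z points along the fingers, y is the direction in which the jaws open and shut (so a half turn about z gives the same grasp; the last joint's range is limited). The gripper opens to 85 mm and grips with 20 to 120 N. Pads are 22 mm wide; open, the fingers measure 114 mm over their backs; the gripper's body (76 mm by 85 mm) begins 54 mm behind the grasp point. The pads swing forward as they close: fully open they stand 13 mm farther back than shut.
Start: joints at [1.211, 0.353, 1.633, -0, 1.155, -0.002], TCP at [218.883, 585.421, 231.281] pointing down, gripper open.
Joint ranges: [-2.63, 2.63], [-0.92, 2.1], [0.06, 2.66], [-1.3, 4.44], [0, 2.69], [-3.02, 3.02]. Speed limits (rad/s): [2.22, 2.22, 2.79, 3.14, 3.14, 3.14].

INTERFACE

Orientations are given as [roll, pitch, yaw] about the fixed x, y, z axes, in that order (R = Rz(yaw) Ry(pitch) Rx(roll)).
In Python, from rig import readout, grab_frame, calibration, r gives the robot as it stands. The module is installed in compiled form; this text tells all that it offers.
- The arm moves only by the tool play_rows, never from a script. Its argument "rows" is a list of rows, each a list of 3 entries, a list of its own where there are three numbers: the closure in counts, from 0 (fully open) to 255 (shut), then the shift along the tool's x, y, z in cm, then the turn, a rotation vector about the tool's x, y, z in rad. In form: [[gripper, [dx, dy, dz], [rx, ry, rz]], ...]. A call has 1 to 12 rows; each row is the pose to reach, as a shift and turn from the pose commanded when the call began, along the tool's axes at that moment; what a row does not reach only later rows make up. A row lasts 1/12 s, in which the tool goes at most 41.7 mm and 7.16 degrees, less where a joint would pass 70% of its speed; a pose out of reach is approached as far as the arm can. A call with a gripper value outside its range is refused whole. The fingers move at their own pace and stop on an object; "squeeze" is the grip in N (left out, the last holds). Time passes only in rows, so rows that repeat a pose let the fingers close. It gives the time, the measured TCP pose, the force and the opening at its end, in the units of the state.
- readout.sense(): the state, without advancing time (a new reading comes with each control period).
- grab_frame(name): name is "scene" or "top" or "wrist"; returns (picture, depth): 480x640x3 uint8, red, green, blue; 480x640 float32, mm along the optical axis (not along the pixel's ray), 0 where there is no reading.
- calibration(name): a dict with "vfov" (degrees; the focal length in pixels is half the picture's height over the tangent of half this angle, whatever the lens; pixels are square), "cx", "cy" (the principal point, pixels), "cam_to_world" (4x4, takes a point from camera to world coordinates). Camera axes: x right, y down, z forward; pixel columns grow to the right and rows downward; lengths in mm; the calibration is good to about 2 mm. A picture is of the moment at which its call begins: read the wrist's pose just before it. calibration takes no time and is no camera call; for the wrist camera it gives the pose at the moment of the call.
- r.sign_off(): hands the job in, once; it reports no verdict.
The state is a dict: "clock": time; "qpos": joint angles; "qvel": joint speeds; "joint_efforts": joint torques, N m; "eef_pos": TCP position; "tcp_rot": TCP orientation; "contact_force": force on the tool from outside, world axes, zero at the start; "wrist_torque": the same for the moment, N m; "opening": opening from 0.0 (shut) to 1.0 (fully open).
Only numpy, scipy, OpenCV 4.12 (cv2) and the standard library are available. Lean on these libraries where they do the work, as an engineer would, in place of code of your own. Each camera call takes 0.05 s, during which the arm holds its last target.

TASK

Lift the tote out of the empty crate it is nested in, turn it half round, and stack it on the crate that holds the drying bowls, so that its four side lugs are fully down in the shallow notches of that crate's rim, and let go. That rim may have slipped some way lengthwise, so feel for the notches: set the tote on the rails and slide it gently along until it drops in, never bearing down or pushing hard. Do not let the tote touch the bowls, and leave the bowls and everything else on the table where they are.

Things in the scene. Friction and masses are not known exactly. Their poses are not given: they have to be found in the camera images.
- ware_crate: Plastic crate with three clay bowls in it, fixed to the table, yaw within 0.2 rad of world x. 256 x 172 mm, walls 6 mm, inner floor 6 mm up. Origin: centre of its underside; x lengthwise, y across, z up. Its -x end wall is cut low (32 mm high; the +x end 64 mm). A metal rim lies on it (see ware_top).
- ware_top (a point): Point of the bowl crate (same axes) 90 mm above its origin, level with the rail tops. Rim: two rails 250 mm long, 63 to 86 mm either side of the middle, joined by a low bar at each end (14 mm lower). The whole rim is shifted lengthwise by an unknown amount, up to 18 mm either way; this point does not show it. It is hard to shift and sits on rubber pads (1 mm give per 20 N).
- ware_notches (a point): Same place and axes as ware_top. Each rail has 2 through slots 26 mm long at x = -90 and +30 mm, and 2 shallow notches 23 mm long, 6 mm deep at x = +90 and -30 mm (centres, before the rim's shift). Rails are unbroken for 35 mm on the -x side of each notch. The bowls' tops lie 40 mm below this point.
- empty_crate: Second crate of the same size, axes and rim (not shifted, rigid), fixed to the table, yaw within 0.2 rad of world x. The tote is nested in it at the start, on its inner floor (6 mm up), lugs in the through slots, low ends together. Which crate is left and which right varies. Origin: centre of its underside.
- tote_centre (a point): Centre of the loose tote, half-way up (57.5 mm above its underside). Plastic, 200 mm (x, lengthwise) x 120 mm (y), z up, side walls 75 mm high, 4 mm thick; 0.28 to 0.52 kg, balanced about its centre. Its -x end wall is cut low. The body runs between the rails with 3 mm play each side.
- tote_handle (a point): Point of the tote (same axes) on the axis of its handle, a square upright post 24 x 24 mm in the middle, top 25 mm above this point; this point is 90 mm above the tote's underside. Round it the tote is empty but for a cross wall along y, 45 mm high: fingers can close on it along x or along y, tips down to 30 mm below this point (side walls 15 mm below it).
- tote_low_end (a point): Point on the tote's low end wall (same axes), 98 mm to -x of its centre, 35 mm above its underside. Low ends of tote and crate at the same end: the lugs fall through the slots and the tote nests deep in the crate. Low ends at opposite ends: the lugs lie on the rails and can rest in the shallow notches.
- tote_high_end (a point): Point on the tote's high end wall (same axes), 98 mm to +x of its centre, 35 mm above its underside. Four lugs stick out of the side walls to y = +/-76 mm, each 20 mm long, centred at tote x = -90 and +30 mm, undersides 10 mm above the tote's underside: 1.5 mm play each way lengthwise in the shallow notches.
- tote_under (a point): Middle of the tote's underside (same axes). Stacked and fully down it is 74 mm above the crate's underside; 80 mm while the lugs still ride on the rail tops. Resting by its own weight and slid along the rails by its handle, it drops in by itself; steadiest when slid towards the crate's +x (high) end.
- bowl0: Fragile clay bowl, 72 mm wide, 44 mm high, loose in the bowl crate, near the crate's low end; top 50 mm above the crate's underside. Origin: centre of its underside. Not to be touched by the tote.
- bowl1: Fragile clay bowl, 72 mm wide, 44 mm high, loose in the bowl crate, in the middle; top 50 mm above the crate's underside. Origin: centre of its underside. Not to be touched by the tote.
- bowl2: Fragile clay bowl, 72 mm wide, 44 mm high, loose in the bowl crate, near the crate's high end; top 50 mm above the crate's underside. Origin: centre of its underside. Not to be touched by the tote.
- jar: Small clay jar, 40 mm across, 70 mm high, standing between the crates; a bystander to leave alone. Origin on its underside.
- cup: Clay cup, 72 mm across, 70 mm high, standing beyond the jar; a bystander to leave alone. Origin on its underside.
- brush: Brush, 150 mm long, lying between the crates' far ends; a bystander to leave alone. Origin on its underside.
- rib: Wooden shaping rib, 70 x 45 x 8 mm, lying between the crates beyond the cup; a bystander to leave alone. Origin on its underside.
There are look-alikes about, which are no part of the job. Leave any red look-alike of the part that bears tote_centre alone.

How it is judged:
By the outcome, as a careful person would: the job done as asked, in the order asked, and still so for the second after the job is handed in, with the robot touching nothing.
It also fails if it takes over 72 s, if anything falls off the work surface, if the arm or the gripper's body presses on something with over 40 N, if the wrist force passes 120 N, or if a joint passes its speed limit or range.

## Working session

There is one attempt and no reset: what is moved stays moved. The work goes in short steps, Python scripts to look and compute and a tool call to move; the robot and the scene stay as the last step left them, time stands still between calls to the robot, and variables do not carry over. Pictures are saved under pics/ and viewed, and the job is handed in when it is done.

Besides the shell and the picture viewer there is one more tool, called after "Emit:" by a JSON object that holds its "api" and its "payload", one argument or row to a line. play_rows: Moves the arm, as the interface text tells. Its arguments: {"type":"object","properties":{"rows":{"type":"array"},"squeeze":{"type":"number"}},"required":["rows"]}

```bash
mkdir -p pics
cat > h.py <<'E'
import numpy as np, cv2
from rig import readout, grab_frame, calibration, r
def cal(n,shape=(480,640)):
    c=calibration(n); f=shape[0]/2/np.tan(np.radians(c["vfov"])/2)
    return f,c["cx"],c["cy"],np.array(c["cam_to_world"])
def pts(n,d,c=None):
    f,cx,cy,T=c or cal(n)
    v,u=np.mgrid[:480,:640]
    P=np.stack([(u-cx)/f*d,(v-cy)/f*d,d,np.ones_like(d)],-1)@T.T
    return P[...,:3]
def ray(n,u,v,z,c=None):
    f,cx,cy,T=c or cal(n)
    d=T[:3,:3]@np.array([(u-cx)/f,(v-cy)/f,1]); o=T[:3,3]
    return o+d*(z-o[2])/d[2]
def save(n,im): cv2.imwrite('pics/'+n+'.png',im[...,::-1])
E
python3 - <<'E'
from h import *
print(readout.sense())
for n in ['scene','top','wrist']:
    c=cal(n); im,d=grab_frame(n); save(n+'0',im); np.save('pics/%s0.npy'%n,d); np.savez('pics/%s0cal.npz'%n,f=c[0],cx=c[1],cy=c[2],T=c[3])
    print(n,c,(d>0).mean())
E
```

```text
{'clock': 0.0, 'qpos': array([ 1.21059814e+00,  3.53624356e-01,  1.63414310e+00, -7.96113914e-06,
        1.15520402e+00, -2.42109111e-03]), 'qvel': array([-0.00040574, -0.00048439, -0.00026626, -0.0013782 , -0.00070042,
        0.0008472 ]), 'joint_efforts': array([-2.88922609e-03, -6.05256057e+01, -3.42068410e+01, -2.49786199e-04,
        9.41894104e-03,  9.10558788e-05]), 'eef_pos': array([218.71560034, 584.96748114, 230.57270601]), 'tcp_rot': array([-3.14021382e+00,  3.94075292e-06,  2.78381878e+00]), 'contact_force': array([0.989944  , 0.17618495, 0.13055951]), 'wrist_torque': array([-0.00684374,  0.02079149, -0.01069285]), 'opening': 0.9971922756637025}
scene (np.float64(568.5327750686635), 322.09431988066797, 243.6982024405137, array([[-3.94447198e-01,  7.60304111e-01, -5.16090174e-01,
         1.04168043e+03],
       [ 9.18891121e-01,  3.30695866e-01, -2.15126362e-01,
         2.39179391e+02],
       [ 7.10742955e-03, -5.59086669e-01, -8.29078754e-01,
         9.86032423e+02],
       [ 0.00000000e+00,  0.00000000e+00,  0.00000000e+00,
         1.00000000e+00]])) 0.99603841145
[... 175 characters left out ...]
-9.99618456e-01,  1.78902865e-02,  2.10447232e-02,
        -2.65535875e+01],
       [-2.31490801e-02, -1.26970301e-01, -9.91636356e-01,
         1.04033734e+03],
       [ 0.00000000e+00,  0.00000000e+00,  0.00000000e+00,
         1.00000000e+00]])) 0.99583984375
wrist (np.float64(342.1843677780482), 314.81971915623797, 239.6442612180551, array([[ 3.51120961e-01,  8.93144008e-01,  2.81083354e-01,
         1.46568084e+02],
       [ 9.36328859e-01, -3.34435602e-01, -1.06963055e-01,
         6.12741231e+02],
       [-1.52913064e-03,  3.00743427e-01, -9.53703860e-01,
         3.73258161e+02],
       [ 0.00000000e+00,  0.00000000e+00,  0.00000000e+00,
         1.00000000e+00]])) 0.9959505208333334
```

View pics/scene0.png

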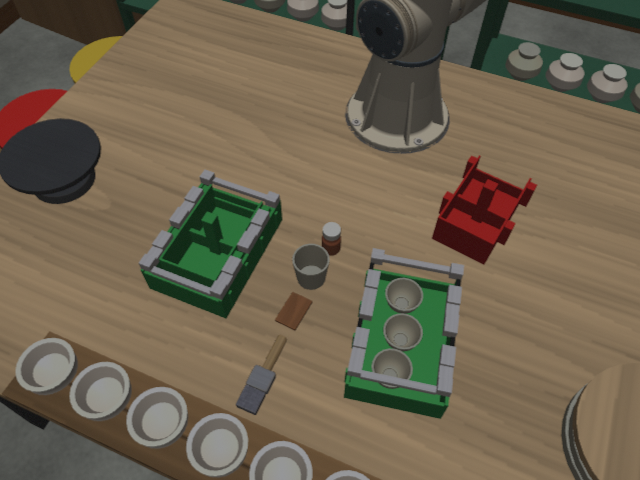

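View pics/top0.png

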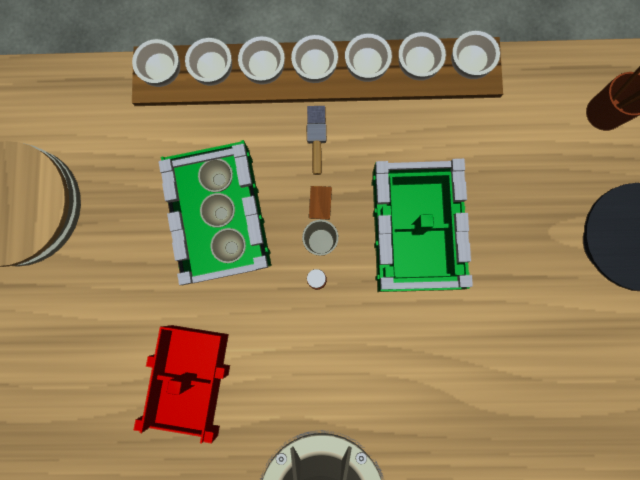

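View pics/wrist0.png

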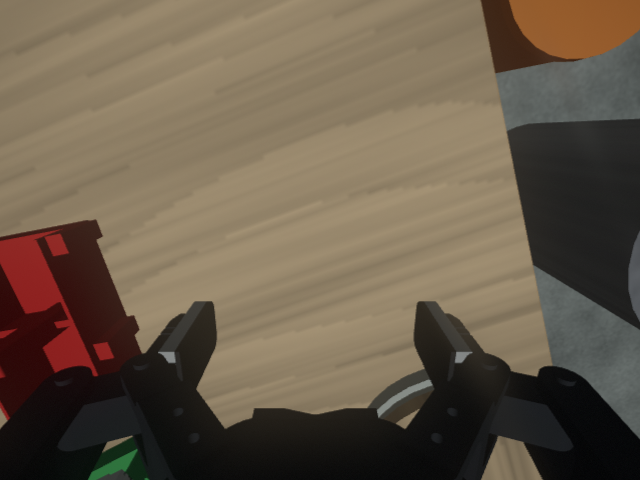

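The scene shows two green crates. The empty crate is on the right in the top view, with a green tote nested in it and its post at about (427,221). The bowl crate is on the left, with bowls at (215,175), (217,210) and (228,245). A red tote look-alike stands at about (183,380). Jar (316,279), cup (320,237), rib (320,202) and brush (316,140) lie between the crates. The green nested tote matches the task; the red one is to be left alone.

Run:
```python
from h import *
im=cv2.imread('pics/top0.png'); d=np.load('pics/top0.npy')
z=np.load('pics/top0cal.npz'); P=pts('top',d,(float(z['f']),float(z['cx']),float(z['cy']),z['T']))
hsv=cv2.cvtColor(im,cv2.COLOR_BGR2HSV)
a=cv2.resize(im[130:310,360:490],None,fx=3,fy=3,interpolation=cv2.INTER_NEAREST)
b=cv2.resize(im[130:310,150:280],None,fx=3,fy=3,interpolation=cv2.INTER_NEAREST)
cv2.imwrite('pics/crop0.png',np.hstack([b,a]))
zz=P[...,2]
print('table z',np.median(zz[300:330,300:400]))
for nm,(u0,u1) in dict(ware=(150,280),empty=(365,480)).items():
    s=np.zeros(zz.shape,bool); s[130:300,u0:u1]=1
    Z=zz[s]; print(nm,np.histogram(Z,bins=np.arange(-5,140,5)))
    m=s&(abs(zz-90)<3.5)
    Q=P[m][:,:2]; rect=cv2.minAreaRect(Q.astype(np.float32)); print(m.sum(),rect, np.median(P[m][:,2]))
s=np.zeros(zz.shape,bool); s[130:300,365:480]=1
m=s&(zz>108); print('post',m.sum(),P[m].mean(0),P[m].min(0),P[m].max(0))
vis=np.clip(zz*2,0,255).astype(np.uint8); 
v=np.hstack([vis[130:310,150:280],vis[130:310,360:490]])
cv2.imwrite('pics/zcrop0.png',cv2.applyColorMap(cv2.resize(v,None,fx=3,fy=3,interpolation=cv2.INTER_NEAREST),cv2.COLORMAP_JET))
```

```text
table z -0.26903277287294713
ware (array([4887, 6422, 3062,  517,  449,  344,  358,  237,  245,  241,  485,
        373,  130,  245,  205,  527,  699,  501, 1098,  962,    0,    0,
          0,    0,    0,    0,    0,    0]), array([ -5,   0,   5,  10,  15,  20,  25,  30,  35,  40,  45,  50,  55,
        60,  65,  70,  75,  80,  85,  90,  95, 100, 105, 110, 115, 120,
       125, 130, 135]))
1865 ((560.8944702148438, 204.26560974121094), (250.31715393066406, 172.80117797851562), 10.788639068603516) 89.98612539823853
empty (array([3362, 4148, 1498, 2868,  226,  197,  223,  302,  196,  209,  199,
        260,  178,  198,  362,  790,  942,  892, 1206,  962,   13,   13,
          9,   11,   62,  105,    1,    0]), array([ -5,   0,   5,  10,  15,  20,  25,  30,  35,  40,  45,  50,  55,
        60,  65,  70,  75,  80,  85,  90,  95, 100, 105, 110, 115, 120,
       125, 130, 135]))
1948 ((534.3004760742188, -206.40274047851562), (249.6864013671875, 173.00302124023438), 0.5645855069160461) 89.91524249304564
post 275 [ 479.92993326 -145.85153131  427.82541044] [ 376.60957293 -219.37789777  108.03617572] [ 544.80335898  -26.55358748 1040.33733568]
```

View pics/crop0.png

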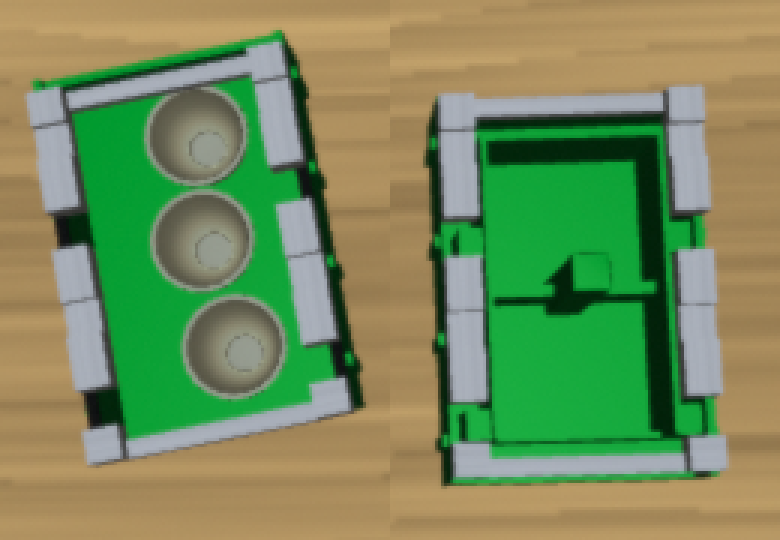

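View pics/zcrop0.png

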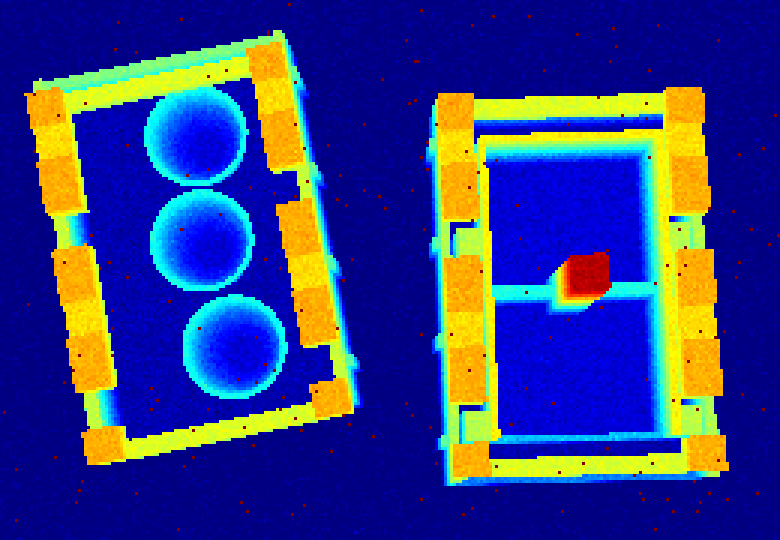

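```bash
cat >> h.py <<'E'
def frame(n):
    c=cal(n); im,d=grab_frame(n); return im,d,c,pts(n,d,c)
def rim(P,u0,u1,v0=130,v1=300,dz=3.5):
    # rim centre/yaw from level 90 points, per-edge fits with percentiles
    m=np.zeros(P.shape[:2],bool); m[v0:v1,u0:u1]=1
    m&=abs(P[...,2]-90)<dz
    m=cv2.morphologyEx(m.astype(np.uint8),cv2.MORPH_OPEN,np.ones((3,3)))>0
    Q=P[m][:,:2].astype(np.float32); (c,s,a)=cv2.minAreaRect(Q)
    return np.array(c),s,a,Q
E
python3 - <<'E'
from h import *
d=np.load('pics/top0.npy'); z=np.load('pics/top0cal.npz'); C=(float(z['f']),float(z['cx']),float(z['cy']),z['T'])
P=pts('top',d,C)
def loc(P,c,a):
    R=np.array([[np.cos(a),np.sin(a)],[-np.sin(a),np.cos(a)]]); return (P[...,:2]-c)@R.T
for nm,(u0,u1) in dict(ware=(150,280),empty=(365,480)).items():
    c,s,a,Q=rim(P,u0,u1); a=np.radians(a); 
    if abs(a)>.8: a-=np.pi/2
    print(nm,c,s,a)
    # fit rail inner/outer edges
    L=loc(P,c,a); zz=P[...,2]
    ok=(abs(zz-90)<3.5)&(abs(L[...,0])<124)&(abs(L[...,1])<95)
    res=[]
    for side in (1,-1):
        pts_=[]
        for x in range(-120,121,4):
            k=ok&(abs(L[...,0]-x)<2)&(L[...,1]*side>50)
            if k.sum()>12: 
                y=np.sort(L[k][:,1]*side); pts_.append((x,y[1:4].mean(),y[-4:-1].mean()))
        A=np.array(pts_); print(side,len(A),'inner',np.polyfit(A[:,0],A[:,1],1),'outer',np.polyfit(A[:,0],A[:,2],1))
    # notch floor
    for side in (1,-1):
        for lo,hi in ((81,87),(60,81)):
            k=(zz>lo)&(zz<hi)&(L[...,1]*side>67)&(L[...,1]*side<82)&(abs(L[...,0])<124)
            x=L[k][:,0]; h,e=np.histogram(x,bins=np.arange(-124,125,4)); print(side,lo,h)
    # low ends of crate: heights beyond
    if nm=='empty':
        k=(zz>117)&(zz<126)&(abs(L[...,0])<40)&(abs(L[...,1])<40)
        q=P[k]; print('post',k.sum(),np.median(q[:,2]),q[:,:2].mean(0),cv2.minAreaRect(q[:,:2].astype(np.float32)))
        k=(zz>78)&(zz<83.5)&(abs(L[...,0])<105)&(abs(L[...,1])<61.5)
        q=P[k]; print('walls',k.sum(),loc(q,c,a).min(0),loc(q,c,a).max(0),cv2.minAreaRect(q[:,:2].astype(np.float32)))
E
```

```text
ware [560.80786133 204.31033325] (250.31600952148438, 172.79083251953125) 0.18923745264500777
1 37 inner [-3.43702258e-03  6.46567867e+01] outer [-3.14220004e-03  8.32481359e+01]
-1 37 inner [2.99669110e-03 6.57384603e+01] outer [1.30920204e-03 8.38026645e+01]
1 81 [ 0  0  0  1  0  0  0  0  0  0  0  3  1  0  0  0  0  1  2  0  1 11 15 16
 13 16  9  0  0  0  0  2  0  1  1  0  0  0  0  0  0  6  1  0  0  3  0  0
  0  0  0 13 14 13 14 16  9  0  0  0  1  1]
1 60 [ 0  0  0  0  0  2  5  5  7  5  4 11  0  0  0  0  0  0  0  0  0  1  1  0
  1  0  0  0  0  0  0  0  0  0  0  0  2  5  5  7  6 14  0  0  0  0  0  0
  0  0  0  0  0  0  0  1  1  0  0  0  0  0]
-1 81 [ 2  0  0  2  0  0  0  0  0  0  0  4  1  2  0  2  0  0  0  1  3 12 18 15
 13 14  7  0  1  0  1  0  0  0  0  0  0  0  0  0  0  4  1  1  0  0  0  0
  0  1  0 14 14 13 11 13 11  1  1  2  0  2]
-1 60 [ 0  0  0  0  0  0  5  4  5  4  4  9  0  0  0  0  0  0  0  0  0  2  0  0
  0  1  0  0  0  0  0  0  0  0  0  0  4  3  3  4  4 12  1  0  0  0  0  0
  0  0  0  0  0  0  2  0  0  0  0  0  0  0]
empty [ 534.3012085  -206.47457886] (249.6864013671875, 1
[... 618 characters left out ...]
1  0  0  0  0  0  1  0  1  1  1  1  2  3  1  0 17 15 16
 14 17  2  1  0  3  0  0  0  0  0  0  0  0  0  0  0  6  0  0  0  0  1  0
  1  1  0 14 16 13 14 16  7  0  1  0  1  0]
-1 60 [ 0  0  0  0  0  8 16 14 14 14 10  9  0  0  0  0  0  0  0  0  0  2  1  0
  1  0  0  0  0  0  0  0  0  0  0  0 10 15 15 14 12 11  0  0  0  0  0  0
  0  0  0  0  0  1  0  1  0  0  0  0  0  0]
post 159 121.01386982581221 [ 532.33157368 -206.56519096] ((532.4647216796875, -206.51210021972656), (23.773887634277344, 24.60649299621582), 4.546383380889893)
walls 564 [-101.52197631  -61.15156117] [99.08208659 59.74431238] ((533.0961303710938, -207.15957641601562), (200.53260803222656, 120.93646240234375), 0.6065745949745178)
```

Emit:
{"api": "play_rows", "payload": {
  "rows": [
    [0,[-5,-5,-3],[0,0,0.12]],
    [0,[-10,-10,-3],[0,0,0.24]],
    [0,[-15,-15,-3],[0,0,0.36]],
    [0,[-20,-20,-3],[0,0,0.48]],
    [0,[-25,-26,-3],[0,0,0.6]],
    [0,[-29,-31,-3],[0,0,0.72]],
    [0,[-33,-36,-3],[0,0,0.84]],
    [0,[-37,-41,-3],[0,0,0.96]],
    [0,[-41,-46,-3],[0,0,1.08]],
    [0,[-45,-50,-3],[0,0,1.2]],
    [0,[-49,-54,-3],[0,0,1.32]],
    [0,[-52,-58,-3],[0,0,1.44]]
  ]
}}

```text
clock: 1.15
eef_pos: [404.2, 123.5, 260.4]
tcp_rot: [3.141, -0.0, 1.338]
contact_force: [0.8, 0.3, -0.2]
opening: 1.001
```

Emit:
{"api": "play_rows", "payload": {
  "rows": [
    [0,[0,0,0],[0,0,0]],
    [0,[0,0,0],[0,0,0]]
  ]
}}

```text
clock: 1.32
eef_pos: [404.6, 123.3, 260.2]
tcp_rot: [-3.142, 0.0, 1.339]
contact_force: [0.8, 0.3, 0.1]
opening: 1.003
```

Emit:
{"api": "play_rows", "payload": {
  "rows": [
    [0,[-2.5,1.7,0],[0,0,0.12]],
    [0,[-5,3.4,0],[0,0,0.24]],
    [0,[-7.5,5,0],[0,0,0.36]],
    [0,[-10,6.7,0],[0,0,0.48]],
    [0,[-12.5,8.4,0],[0,0,0.6]],
    [0,[-15,10,0],[0,0,0.72]],
    [0,[-17.5,11.7,0],[0,0,0.84]],
    [0,[-20,13.4,0],[0,0,0.96]],
    [0,[-22.5,15.2,0],[0,0,1.08]],
    [0,[-25,17,0],[0,0,1.2]],
    [0,[-27.5,18.7,0],[0,0,1.32]],
    [0,[-29.1,20,0],[0,0,1.44]]
  ]
}}

```text
clock: 2.32
eef_pos: [534.7, -203.6, 259.9]
tcp_rot: [3.142, -0.0, -0.099]
contact_force: [-0.2, 1.1, -0.9]
opening: 1.0
```

Emit:
{"api": "play_rows", "payload": {
  "rows": [
    [0,[0,0,0],[0,0,0.12]],
    [0,[0,0,0],[0,0,0.24]],
    [0,[0,0,0],[0,0,0.36]],
    [0,[0,0,0],[0,0,0.48]],
    [0,[0,0,0],[0,0,0.6]],
    [0,[0,0,0],[0,0,0.72]],
    [0,[0,0,0],[0,0,0.84]],
    [0,[0,0,0],[0,0,0.96]],
    [0,[0,0,0],[0,0,1.08]],
    [0,[0,0,0],[0,0,1.2]],
    [0,[0,0,0],[0,0,1.32]],
    [0,[0,0,0],[0,0,1.44]]
  ]
}}

```text
clock: 3.32
eef_pos: [534.1, -201.0, 259.9]
tcp_rot: [3.141, 0.001, -1.539]
contact_force: [-0.5, 0.0, 0.2]
opening: 1.002
```

Run:
```python
from h import *
s=readout.sense(); print(s['eef_pos'],s['tcp_rot'],s['qpos'],s['contact_force'])
im,d,c,P=frame('wrist'); save('w1',im); np.save('pics/w1.npy',P)
```

```text
[ 534.07943049 -201.01715861  259.90450629] [ 3.14113515e+00  7.33704755e-04 -1.53852794e+00] [-3.62909988e-01  2.42506289e-01  1.72021830e+00  5.41979434e-04
  1.17957281e+00  2.74620727e+00] [-0.5449184   0.04642286  0.16331011]
```

View pics/w1.png

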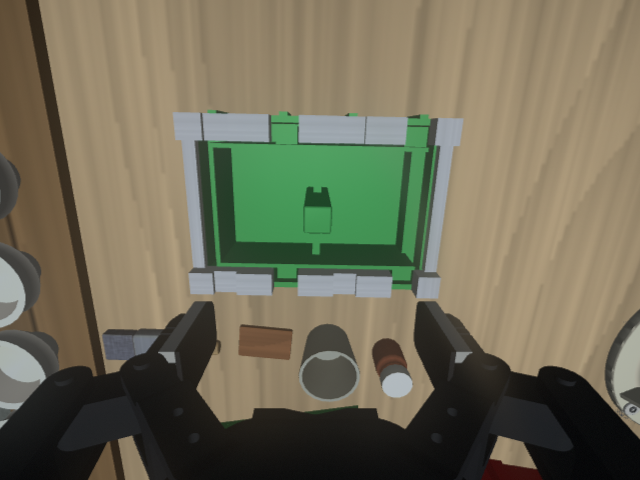

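The wrist view shows the tote nested in the empty crate, with its green post at (317,215). The lugs sit in the slots at (285,130) and (418,130). It is the loose green tote, so now I'll measure the post.

Run:
```python
from h import *
P=np.load('pics/w1.npy'); zz=P[...,2]
m=(abs(zz-121)<5); m[:170]=0;m[260:]=0;m[:,:270]=0;m[:,370:]=0
q=P[m]; print('post',m.sum(),np.median(q[:,2]),cv2.minAreaRect(q[:,:2].astype(np.float32)))
m=(abs(zz-90)<3); m[:100]=0;m[310:]=0;m[:,:160]=0;m[:,480:]=0
m=cv2.morphologyEx(m.astype(np.uint8),cv2.MORPH_OPEN,np.ones((3,3)))>0
q=P[m]; print('rim',m.sum(),np.median(q[:,2]),cv2.minAreaRect(q[:,:2].astype(np.float32)))
```

```text
post 782 120.86189892648062 ((532.5065307617188, -206.51821899414062), (23.769372940063477, 23.916616439819336), 89.62030792236328)
rim 8302 89.92192786752062 ((533.2317504882812, -205.0882568359375), (250.94790649414062, 172.5506591796875), 0.5958443880081177)
```

Emit:
{"api": "play_rows", "payload": {
  "rows": [
    [0,[0.55,0.18,2],[0,0,0.02]],
    [0,[0.55,0.18,5],[0,0,0.02]],
    [0,[0.55,0.18,8],[0,0,0.02]],
    [0,[0.55,0.18,11],[0,0,0.02]],
    [0,[0.55,0.18,13],[0,0,0.02]],
    [0,[0.55,0.18,15],[0,0,0.02]],
    [0,[0.55,0.18,16.5],[0,0,0.02]],
    [0,[0.55,0.18,17.5],[0,0,0.02]],
    [0,[0.55,0.18,18.3],[0,0,0.02]],
    [0,[0.55,0.18,18.7],[0,0,0.02]],
    [0,[0.55,0.18,18.7],[0,0,0.02]]
  ],
  "squeeze": 60
}}

```text
clock: 4.28
eef_pos: [531.9, -208.2, 72.8]
tcp_rot: [3.141, 0.0, -1.555]
contact_force: [0.0, 0.2, -0.2]
opening: 1.001
```

Run:
```python
from h import *
s=readout.sense(); print(s['eef_pos'],s['tcp_rot'],s['contact_force'],s['wrist_torque'])
```

```text
[ 531.90637478 -208.17996771   72.7913214 ] [ 3.14100768e+00  3.26783621e-04 -1.55460443e+00] [ 0.02667744  0.22889457 -0.16926692] [ 0.06852318 -0.00389792 -0.02235839]
```

Emit:
{"api": "play_rows", "payload": {
  "rows": [
    [0,[-0.17,-0.06,0],[0,0,0.005]],
    [0,[-0.17,-0.06,0],[0,0,0.005]],
    [120,[-0.17,-0.06,0],[0,0,0.005]],
    [220,[-0.17,-0.06,0],[0,0,0.005]],
    [255,[-0.17,-0.06,0],[0,0,0.005]],
    [255,[-0.17,-0.06,0],[0,0,0.005]],
    [255,[-0.17,-0.06,0],[0,0,0.005]],
    [255,[-0.17,-0.06,0],[0,0,0.005]],
    [255,[-0.17,-0.06,0],[0,0,0.005]],
    [255,[-0.17,-0.06,0],[0,0,0.005]]
  ],
  "squeeze": 60
}}

```text
clock: 5.12
eef_pos: [532.5, -207.1, 73.5]
tcp_rot: [-3.141, -0.0, -1.561]
contact_force: [-2.1, -0.0, 6.0]
opening: 0.273
```

Run:
```python
from h import *
s=readout.sense(); print(s['eef_pos'],s['tcp_rot'],s['contact_force'],s['wrist_torque'],s['opening'])
```

```text
[ 532.45272839 -207.12265176   73.51930586] [-3.14147871e+00 -1.65327544e-04 -1.56118591e+00] [-2.06151691 -0.0219578   6.00659705] [-0.00856265  0.29932901  0.05586685] 0.27345324971221996
```

Emit:
{"api": "play_rows", "payload": {
  "rows": [
    [255,[0,0,-0.3],[0,0,0]],
    [255,[0,0,-0.8],[0,0,0]],
    [255,[0,0,-1.4],[0,0,0]],
    [255,[0,0,-2],[0,0,0]],
    [255,[0,0,-2.6],[0,0,0]],
    [255,[0,0,-3],[0,0,0]]
  ]
}}

```text
clock: 5.62
eef_pos: [532.7, -207.1, 104.2]
tcp_rot: [-3.141, -0.0, -1.561]
contact_force: [-0.2, -0.4, -3.2]
opening: 0.275
```

Run:
```python
from h import *
s=readout.sense(); print(s['eef_pos'],s['tcp_rot'],s['contact_force'],s['wrist_torque'],s['opening'])
```

```text
[ 532.74844073 -207.11316182  104.23766752] [-3.14077755e+00 -3.10363692e-04 -1.56117362e+00] [-0.24464978 -0.38469452 -3.21888785] [ 0.02543381 -0.04375822 -0.00572545] 0.275118095759806
```

Emit:
{"api": "play_rows", "payload": {
  "rows": [
    [255,[0,0,-1],[0,0,0]],
    [255,[0,0,-2.5],[0,0,0]],
    [255,[0,0,-4],[0,0,0]],
    [255,[0,0,-5.5],[0,0,0]],
    [255,[0,0,-7],[0,0,0]],
    [255,[0,0,-8.5],[0,0,0]],
    [255,[0,0,-10.5],[0,0,0]],
    [255,[0,0,-12.5],[0,0,0]],
    [255,[0,0,-13.8],[0,0,0]],
    [255,[0,0,-14.5],[0,0,0]],
    [255,[0,0,-14.5],[0,0,0]],
    [255,[0,0,-14.5],[0,0,0]]
  ]
}}

```text
clock: 6.62
eef_pos: [532.2, -206.9, 248.2]
tcp_rot: [-3.142, -0.0, -1.561]
contact_force: [0.2, 0.2, -4.8]
opening: 0.272
```

Run:
```python
from h import *
s=readout.sense(); print(s['eef_pos'],s['tcp_rot'],s['contact_force'],s['wrist_torque'],s['opening'],s['qpos'])
```

```text
[ 532.18446582 -206.91873598  248.19546243] [-3.14153843e+00 -4.05901285e-05 -1.56117819e+00] [ 0.19516623  0.1897304  -4.78211979] [0.0037151  0.01417526 0.02717221] 0.27193757505332 [-3.73439476e-01  2.53291671e-01  1.73308077e+00 -1.90015460e-05
  1.15515475e+00  2.75854271e+00]
```

Emit:
{"api": "play_rows", "payload": {
  "rows": [
    [255,[-0.5,0,0],[0,0,-0.04]],
    [255,[-1.5,0,0],[0,0,-0.12]],
    [255,[-3,-0.1,0],[0,0,-0.22]],
    [255,[-4.5,-0.2,0],[0,0,-0.33]],
    [255,[-6,-0.3,0],[0,0,-0.44]],
    [255,[-7.5,-0.4,0],[0,0,-0.55]],
    [255,[-9,-0.5,0],[0,0,-0.66]],
    [255,[-10.5,-0.6,0],[0,0,-0.77]],
    [255,[-12,-0.7,0],[0,0,-0.88]],
    [255,[-13.5,-0.8,0],[0,0,-0.99]],
    [255,[-14.5,-0.9,0],[0,0,-1.08]],
    [255,[-15,-1,0],[0,0,-1.15]]
  ]
}}

```text
clock: 7.62
eef_pos: [540.1, -55.5, 246.8]
tcp_rot: [3.141, 0.003, -0.406]
contact_force: [0.9, -0.5, -4.9]
opening: 0.269
```

Run:
```python
from h import *
s=readout.sense(); print(s['eef_pos'],s['tcp_rot'],s['contact_force'],s['wrist_torque'],s['opening'],s['qpos'])
```

```text
[540.08348095 -55.51799492 246.76453133] [ 3.14120320e+00  2.64837460e-03 -4.05510337e-01] [ 0.89166851 -0.45292001 -4.89766715] [ 0.04148986 -0.04217783  0.0050871 ] 0.26929066089039694 [-1.05457462e-01  2.11681594e-01  1.79081571e+00  4.51665936e-04
  1.14174055e+00  1.87066024e+00]
```

Emit:
{"api": "play_rows", "payload": {
  "rows": [
    [255,[-0.2,-0.5,0],[0,0,-0.04]],
    [255,[-0.6,-1.5,0],[0,0,-0.12]],
    [255,[-1.1,-3,0],[0,0,-0.22]],
    [255,[-1.6,-4.5,0],[0,0,-0.33]],
    [255,[-2.2,-6,0],[0,0,-0.44]],
    [255,[-2.7,-7.5,0],[0,0,-0.55]],
    [255,[-3.3,-9,0],[0,0,-0.66]],
    [255,[-3.8,-10.5,0],[0,0,-0.77]],
    [255,[-4.4,-12,0],[0,0,-0.88]],
    [255,[-4.9,-13.5,0],[0,0,-0.99]],
    [255,[-5.3,-14.5,0],[0,0,-1.08]],
    [255,[-5.5,-15,0],[0,0,-1.15]]
  ]
}}

```text
clock: 8.62
eef_pos: [549.7, 103.8, 246.7]
tcp_rot: [-3.14, 0.002, 0.745]
contact_force: [-0.1, -0.0, -5.1]
opening: 0.269
```

Run:
```python
from h import *
s=readout.sense(); print(s['eef_pos'],s['tcp_rot'],s['contact_force'],s['wrist_torque'],s['opening'],s['qpos'])
```

```text
[549.69938565 103.82080481 246.69323738] [-3.13988518e+00  1.81292057e-03  7.44529020e-01] [-0.10657886 -0.03995853 -5.0546618 ] [-0.03745806 -0.00319123  0.00440573] 0.26949022412264306 [1.83693072e-01 2.37784513e-01 1.75711301e+00 5.27859435e-04
 1.14913857e+00 1.00974530e+00]
```

Emit:
{"api": "play_rows", "payload": {
  "rows": [
    [255,[0.2,-0.3,0],[0,0,-0.04]],
    [255,[0.6,-0.8,0],[0,0,-0.12]],
    [255,[1.2,-1.6,0],[0,0,-0.22]],
    [255,[1.8,-2.5,0],[0,0,-0.33]],
    [255,[2.4,-3.3,0],[0,0,-0.44]],
    [255,[3,-4.1,0],[0,0,-0.55]],
    [255,[3.6,-5,0],[0,0,-0.66]],
    [255,[4.2,-5.8,0],[0,0,-0.77]],
    [255,[4.8,-6.6,0],[0,0,-0.88]],
    [255,[5.4,-7.4,0],[0,0,-0.96]],
    [255,[5.7,-7.9,0],[0,0,-1.01]],
    [255,[5.7,-7.9,0],[0,0,-1.01]]
  ]
}}

```text
clock: 9.62
eef_pos: [538.5, 200.1, 246.7]
tcp_rot: [-3.139, -0.0, 1.752]
contact_force: [0.0, -0.6, -4.6]
opening: 0.272
```

Emit:
{"api": "play_rows", "payload": {
  "rows": [
    [255,[0,0,0],[0,0,0]],
    [255,[0,0,0],[0,0,0]],
    [255,[0,0,0],[0,0,0]]
  ]
}}

```text
clock: 9.87
eef_pos: [539.3, 198.8, 247.8]
tcp_rot: [-3.141, 0.0, 1.747]
contact_force: [0.6, -0.7, -3.8]
opening: 0.274
```

Run:
```python
from h import *
s=readout.sense(); print(s['eef_pos'],s['tcp_rot'],s['contact_force'],s['wrist_torque'],s['opening'],s['qpos'])
for n in ('top','wrist','scene'):
    im,d,c,P=frame(n); save(n+'2',im); np.save('pics/%s2.npy'%n,P)
```

```text
[539.33052823 198.80442778 247.79503612] [-3.14086116e+00  2.99546461e-04  1.74714049e+00] [ 0.55610287 -0.72026093 -3.78812311] [-0.05746715 -0.07125213  0.00652863] 0.27374274349418315 [ 3.50650351e-01  2.60120352e-01  1.72488911e+00 -1.83618460e-04
  1.15735556e+00  1.74380131e-01]
```

View pics/top2.png

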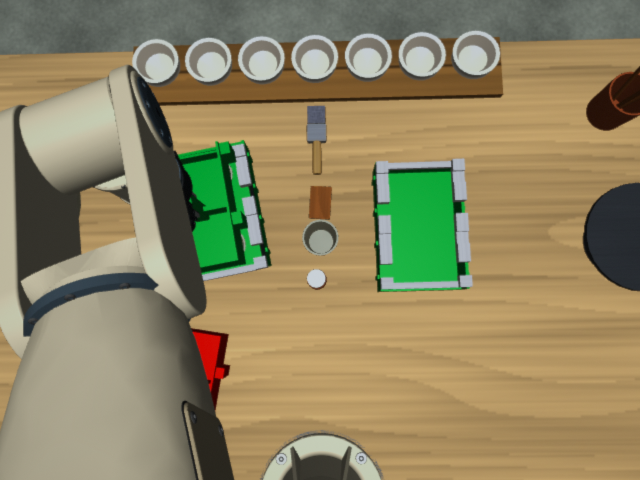

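View pics/wrist2.png

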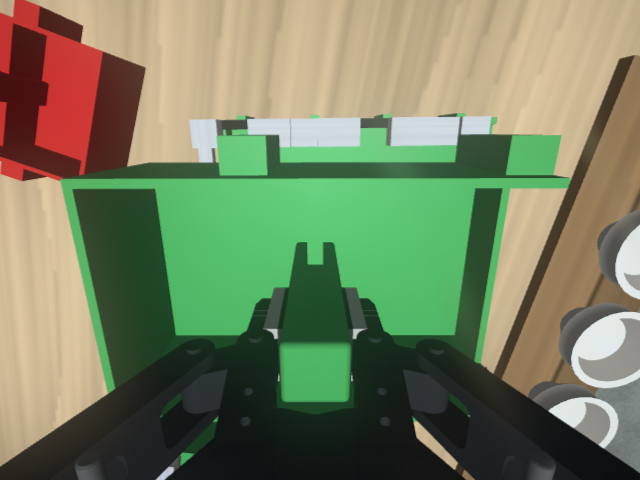

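View pics/scene2.png

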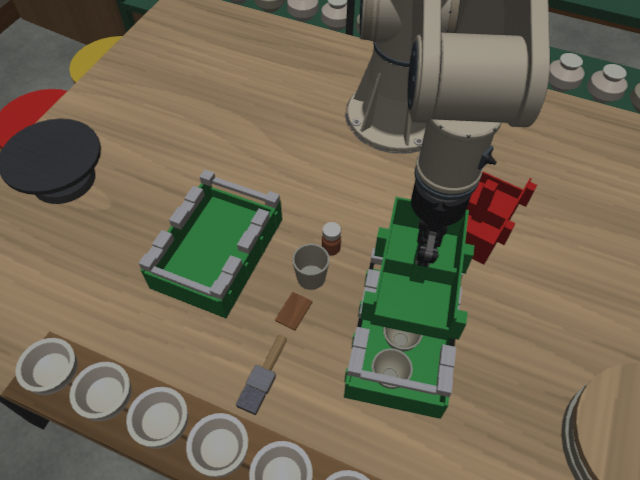

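The tote is held over the bowl crate with its low end away from the robot, at the crate's high end. In the wrist view its side wall edge runs along row 180 and its lugs are at (243,155) and (533,155). The bowl crate's near rail shows behind at row 130. Next I'll check alignment from the depth.

Run:
```python
from h import *
c=np.array([560.9,203.9]); a=0.1865
R=np.array([[np.cos(a),np.sin(a)],[-np.sin(a),np.cos(a)]])
for n in ('top','wrist','scene'):
    P=np.load('pics/%s2.npy'%n); L=(P[...,:2]-c)@R.T; zz=P[...,2]
    near=(abs(L[...,0])<160)&(abs(L[...,1])<110)
    print(n,np.histogram(zz[near],bins=np.arange(180,270,5)))
    k=near&(abs(zz-255)<3); k=cv2.morphologyEx(k.astype(np.uint8),cv2.MORPH_OPEN,np.ones((2,2)))>0
    q=L[k]; 
    if len(q)<20: continue
    for sg in (-1,1):
        w=q[(q[:,1]*sg>48)&(q[:,1]*sg<68)]
        if len(w)<20: continue
        E=[]
        for x in range(-125,90,8):
            t=w[abs(w[:,0]-x)<4]
            if len(t)>5: E.append((x,np.percentile(t[:,1],4),np.percentile(t[:,1],50),np.percentile(t[:,1],96)))
        E=np.array(E)
        if len(E)>4: print(n,sg,len(w),'lo',np.polyfit(E[:,0],E[:,1],1),'mid',np.polyfit(E[:,0],E[:,2],1),'hi',np.polyfit(E[:,0],E[:,3],1),'x',np.percentile(w[:,0],[1,99]))
    k=near&(abs(zz-90)<3); q=L[k]; w=q[(abs(q[:,1]+74)<16)]
    E=[]
    for x in range(-120,121,8):
        t=w[abs(w[:,0]-x)<4]
        if len(t)>8: E.append((x,np.percentile(t[:,1],3),np.percentile(t[:,1],97)))
    E=np.array(E)
    if len(E)>3: print(' rail-',len(E),'outer',np.polyfit(E[:,0],E[:,1],1),'inner',np.polyfit(E[:,0],E[:,2],1),'x',np.percentile(w[:,0],[1,99]))
```

```text
top (array([1229, 1860,  141,  134,  131,  142,  175,  162,  143,  157,  107,
         92,  209,  218,  222,  282,   23]), array([180, 185, 190, 195, 200, 205, 210, 215, 220, 225, 230, 235, 240,
       245, 250, 255, 260, 265]))
top -1 342 lo [-1.06167979e-02 -6.25204147e+01] mid [-1.62117466e-02 -6.18395147e+01] hi [-2.84926983e-02 -5.97512812e+01] x [-122.24392489   73.80537656]
 rail- 23 outer [-3.55114669e-04 -8.50763990e+01] inner [-5.26945087e-03 -6.39579900e+01] x [-123.37628671  122.73790104]
wrist (array([ 7798, 29304,  1893,  1907,  1948,  2024,  2437,  2588,  1863,
        2681,  2034,  2176,  3451,  5839,  4554,  6405,   658]), array([180, 185, 190, 195, 200, 205, 210, 215, 220, 225, 230, 235, 240,
       245, 250, 255, 260, 265]))
wrist -1 101 lo [-2.10670374e-02 -5.84843419e+01] mid [-2.04624940e-02 -5.77717037e+01] hi [-2.01358642e-02 -5.72246839e+01] x [-98.64925857  53.18068354]
wrist 1 5552 lo [7.34528347e-03 5.48548493e+01] mid [-9.49537435e-05  5.69885290e+01] hi [-7.64303651e-03  5.89041344e+01] x [-120.87096437   75.8627154 ]
scene (array([1679, 2983,  369,  405,  383,  430,  449,  430,  352,  377,  200,
        180,  328,  396,  304,  424,   20]), array([180, 185, 190, 195, 200, 205, 210, 215, 220, 225, 230, 235, 240,
       245, 250, 255, 260, 265]))
scene -1 272 lo [-1.17756601e-02 -5.83868359e+01] mid [-1.48029137e-02 -5.70602634e+01] hi [-2.13747060e-02 -5.59552522e+01] x [-120.28293995   77.08984359]
scene 1 242 lo [-1.13350144e-02  5.69971427e+01] mid [-1.16680521e-02  5.84376143e+01] hi [-8.41148239e-03  6.03272738e+01] x [-114.70847216   78.52879946]
 rail- 16 outer [ 1.03151722e-03 -8.29258773e+01] inner [ 1.00140974e-02 -6.27710323e+01] x [-117.35481303  124.27300813]
```

Emit:
{"api": "play_rows", "payload": {
  "rows": [
    [255,[0.16,0,0.5],[0,0,-0.01]],
    [255,[0.16,0,1.5],[0,0,-0.01]],
    [255,[0.16,0,3],[0,0,-0.01]],
    [255,[0.16,0,4.5],[0,0,-0.01]],
    [255,[0.16,0,6],[0,0,-0.01]],
    [255,[0.16,0,7],[0,0,-0.01]],
    [255,[0.16,0,7.6],[0,0,-0.01]],
    [255,[0.16,0,8],[0,0,-0.01]],
    [255,[0.16,0,8],[0,0,-0.01]],
    [255,[0.16,0,8],[0,0,-0.01]],
    [255,[0.16,0,8],[0,0,-0.01]]
  ]
}}

```text
clock: 10.93
eef_pos: [539.7, 201.1, 169.0]
tcp_rot: [3.14, -0.0, 1.759]
contact_force: [0.6, 0.1, -4.1]
opening: 0.272
```

Run:
```python
from h import *
s=readout.sense(); print(s['eef_pos'],s['tcp_rot'],s['contact_force'],s['wrist_torque'],s['opening'],s['qpos'])
for n in ('top','wrist','scene'):
    im,d,c,P=frame(n); save(n+'3',im); np.save('pics/%s3.npy'%n,P)
im=cv2.imread('pics/scene3.png')[180:440,320:520]; cv2.imwrite('pics/s3c.png',cv2.resize(im,None,fx=2.3,fy=2.3))
im=cv2.imread('pics/top3.png')[120:300,150:290]; cv2.imwrite('pics/t3c.png',cv2.resize(im,None,fx=3,fy=3))
```

```text
[539.69014401 201.12219415 168.96606312] [ 3.14035485e+00 -2.17858455e-04  1.75878731e+00] [ 0.55458096  0.09329242 -4.12044821] [ 0.01348667 -0.04535177 -0.02029975] 0.27220742173882523 [3.54109180e-01 3.44422240e-01 1.79918234e+00 1.21262182e-05
 9.96731289e-01 1.66111748e-01]
```

View pics/s3c.png

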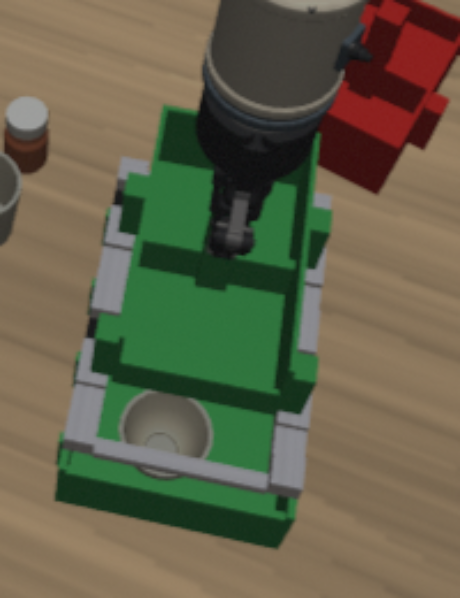

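View pics/wrist3.png

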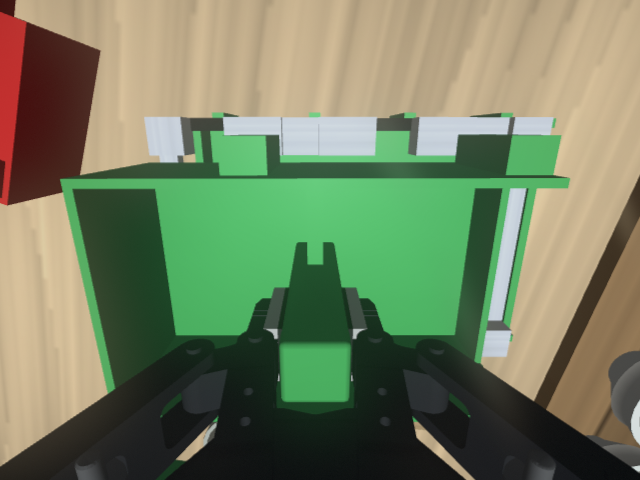

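View pics/t3c.png

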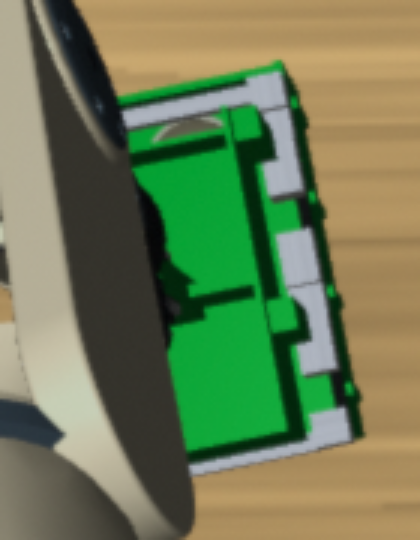

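Run:
```python
from h import *
c=np.array([560.9,203.9]); a=0.1865
R=np.array([[np.cos(a),np.sin(a)],[-np.sin(a),np.cos(a)]])
for n in ('top','wrist','scene'):
    P=np.load('pics/%s3.npy'%n); L=(P[...,:2]-c)@R.T; zz=P[...,2]
    near=(abs(L[...,0])<160)&(abs(L[...,1])<110)
    k=near&(abs(zz-176)<3)
    q=L[k]
    for sg in (-1,1):
        w=q[(q[:,1]*sg>48)&(q[:,1]*sg<68)]
        E=[]
        for x in range(-125,90,8):
            t=w[abs(w[:,0]-x)<4]
            if len(t)>5: E.append((x,np.percentile(t[:,1],4),np.percentile(t[:,1],50),np.percentile(t[:,1],96)))
        E=np.array(E)
        if len(E)>4: print(n,sg,len(w),*[np.round(np.polyfit(E[:,0]+22,E[:,i],1),4) for i in (1,2,3)],'x',np.percentile(w[:,0],[1,99]))
    k=near&(abs(zz-90)<3); q=L[k]
    for sg in (-1,1):
        w=q[(abs(q[:,1]*sg-74)<16)]
        E=[]
        for x in range(-120,121,8):
            t=w[abs(w[:,0]-x)<4]
            if len(t)>8: E.append((x,np.percentile(t[:,1],3),np.percentile(t[:,1],97)))
        E=np.array(E)
        if len(E)>3: print(n,' rail',sg,len(E),*[np.round(np.polyfit(E[:,0]+22,E[:,i],1),4) for i in (1,2)],'x',np.percentile(w[:,0],[1,99]))
    # lugs top
    for zc in (115,120,125): print((near&(abs(zz-zc)<2.5)&(abs(L[...,1]+70)<6)).sum())
```

```text
top -1 270 [ 3.0000e-04 -5.9854e+01] [-5.00000e-04 -5.80446e+01] [-6.60000e-03 -5.60301e+01] x [-120.6705982    76.89447495]
top  rail -1 22 [ 1.00000e-04 -8.51118e+01] [-5.20000e-03 -6.55932e+01] x [-123.75298237  123.48748319]
12
12
14
wrist -1 204 [-4.30000e-03 -5.61057e+01] [-1.90000e-03 -5.52464e+01] [ 1.30000e-03 -5.41668e+01] x [-98.0662934   54.54874563]
wrist 1 6119 [2.08000e-02 5.70093e+01] [1.13000e-02 5.93761e+01] [2.20000e-03 6.14491e+01] x [-121.04590911   75.81727651]
wrist  rail 1 23 [1.62000e-02 7.03341e+01] [1.30000e-03 8.69419e+01] x [-124.83317809  121.2970291 ]
0
0
0
scene -1 247 [-1.00000e-04 -5.78407e+01] [-2.00000e-03 -5.61821e+01] [-5.40000e-03 -5.43996e+01] x [-119.82097805   78.0118839 ]
scene 1 272 [8.00000e-04 5.77991e+01] [1.80000e-03 5.95239e+01] [3.00000e-03 6.12895e+01] x [-118.01719828   78.1703853 ]
scene  rail -1 21 [ 1.00000e-04 -8.30672e+01] [ 1.26000e-02 -6.62292e+01] x [-124.0842579   124.56789351]
scene  rail 1 17 [-5.16000e-02  7.50449e+01] [3.00000e-04 8.71778e+01] x [-123.56851792  124.44470833]
17
16
18
```

Emit:
{"api": "play_rows", "payload": {
  "rows": [
    [255,[0,-0.25,0.2],[0,0,0]],
    [255,[0,-0.25,0.5],[0,0,0]],
    [255,[0,-0.25,0.8],[0,0,0]],
    [255,[0,-0.25,1.1],[0,0,0]],
    [255,[0,-0.25,1.4],[0,0,0]],
    [255,[0,-0.25,1.6],[0,0,0]],
    [255,[0,-0.25,1.7],[0,0,0]],
    [255,[0,-0.25,1.7],[0,0,0]],
    [255,[0,-0.25,1.7],[0,0,0]]
  ]
}}

```text
clock: 11.83
eef_pos: [536.8, 200.4, 151.2]
tcp_rot: [-3.142, 0.0, 1.759]
contact_force: [0.6, 0.5, -5.4]
opening: 0.274
```

Run:
```python
from h import *
s=readout.sense(); print(s['eef_pos'],s['tcp_rot'],s['contact_force'],s['wrist_torque'],s['opening'])
```

```text
[536.77500578 200.43303695 151.18840405] [-3.14150395e+00  1.42701351e-05  1.75876543e+00] [ 0.57216316  0.45132563 -5.42485035] [-0.01710349  0.02608747  0.00650873] 0.27426514042243316
```

Emit:
{"api": "play_rows", "payload": {
  "rows": [
    [255,[0,0,0.1],[0,0,0]],
    [255,[0,0,0.2],[0,0,0]],
    [255,[0,0,0.25],[0,0,0]],
    [255,[0,0,0.3],[0,0,0]],
    [255,[0,0,0.3],[0,0,0]]
  ]
}}

```text
clock: 12.25
eef_pos: [536.7, 200.4, 148.2]
tcp_rot: [-3.142, 0.0, 1.759]
contact_force: [-0.4, 0.2, -3.6]
opening: 0.278
```

Emit:
{"api": "play_rows", "payload": {
  "rows": [
    [255,[0,0,0.04],[0,0,0]],
    [255,[0,0,0.08],[0,0,0]],
    [255,[0,0,0.08],[0,0,0]]
  ]
}}

```text
clock: 12.5
eef_pos: [536.8, 200.4, 147.5]
tcp_rot: [3.142, 0.0, 1.759]
contact_force: [-0.1, 0.1, -4.0]
opening: 0.273
```

Run:
```python
from h import *
s=readout.sense(); print(s['eef_pos'],s['tcp_rot'],s['contact_force'],s['wrist_torque'],s['opening'])
```

```text
[536.76690577 200.44046108 147.46856184] [3.14151279e+00 3.77418576e-06 1.75878341e+00] [-0.08236328  0.12481634 -4.0042038 ] [-0.01211491 -0.00836909 -0.01615238] 0.2732110898355534
```

Emit:
{"api": "play_rows", "payload": {
  "rows": [
    [255,[0,0,0.03],[0,0,0]],
    [255,[0,0,0.06],[0,0,0]],
    [255,[0,0,0.06],[0,0,0]]
  ]
}}

```text
clock: 12.75
eef_pos: [536.8, 200.5, 147.2]
tcp_rot: [3.141, -0.0, 1.759]
contact_force: [-1.6, -1.1, 1.9]
opening: 0.271
```

Emit:
{"api": "play_rows", "payload": {
  "rows": [
    [255,[0,0,0.03],[0,0,0]],
    [255,[0,0,0.06],[0,0,0]],
    [255,[0,0,0.06],[0,0,0]]
  ]
}}

```text
clock: 13.0
eef_pos: [536.8, 200.5, 146.9]
tcp_rot: [3.141, -0.0, 1.759]
contact_force: [-3.8, -0.7, 7.3]
opening: 0.277
```

Emit:
{"api": "play_rows", "payload": {
  "rows": [
    [255,[0,0,-0.03],[0,0,0]],
    [255,[0,0,-0.06],[0,0,0]],
    [190,[0,0,-0.06],[0,0,0]],
    [175,[0,0,-0.06],[0,0,0]],
    [165,[0,0,-0.06],[0,0,0]],
    [165,[0,0,-0.06],[0,0,0]],
    [165,[0,0,-0.06],[0,0,0]]
  ],
  "squeeze": 20
}}

```text
clock: 13.58
eef_pos: [536.9, 200.5, 146.7]
tcp_rot: [3.141, -0.0, 1.759]
contact_force: [1.1, 0.4, 0.7]
opening: 0.352
```

Run:
```python
from h import *
s=readout.sense(); print(s['eef_pos'],s['tcp_rot'],s['contact_force'],s['wrist_torque'],s['opening'],s['opening']*85)
im,d,c,P=frame('scene'); save('scene4',im); np.save('pics/scene4.npy',P)
im=im[180:440,320:520]; save('s4c',cv2.resize(im,None,fx=2.3,fy=2.3))
im,d,c,P=frame('wrist'); save('wrist4',im)
```

```text
[536.88144746 200.51196906 146.74546854] [ 3.14136846e+00 -3.69898794e-05  1.75879899e+00] [1.09672436 0.40072831 0.68076346] [ 0.00569506 -0.04520071  0.00315105] 0.3515538061099355 29.882073519344516
```

View pics/s4c.png

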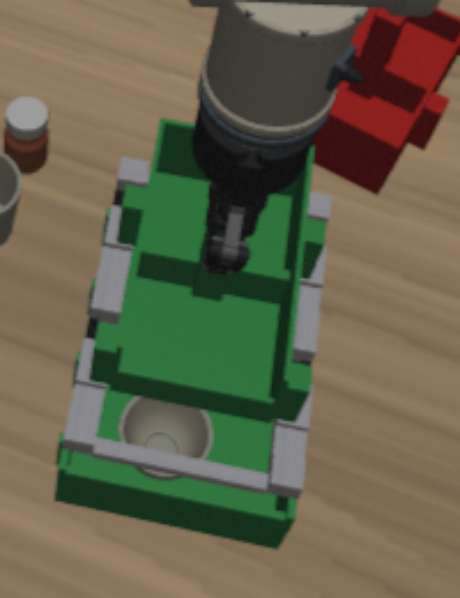

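View pics/wrist4.png

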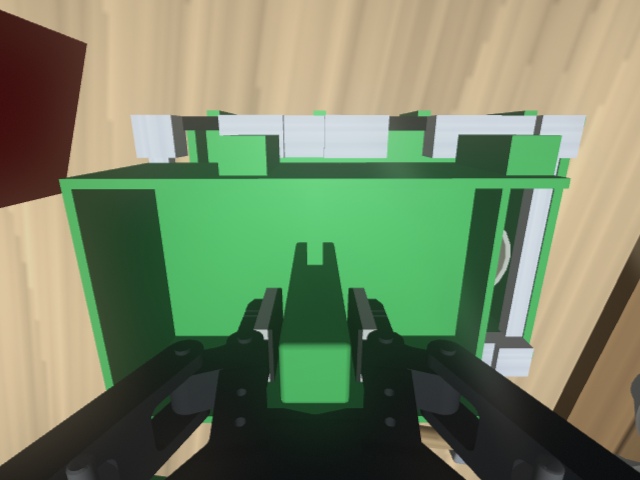

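The fingers now surround the post loosely with a gap on both sides, at (270,335) and (362,335) in the wrist view. The tote rests on the rails by its own weight, so I can slide it toward the high end.

Emit:
{"api": "play_rows", "payload": {
  "rows": [
    [165,[0,0.1,0],[0,0,0]],
    [165,[0,0.25,0],[0,0,0]],
    [165,[0,0.4,0],[0,0,0]],
    [165,[0,0.55,0],[0,0,0]],
    [165,[0,0.7,0],[0,0,0]],
    [165,[0,0.85,0],[0,0,0]],
    [165,[0,1,0],[0,0,0]],
    [165,[0,1.15,0],[0,0,0]],
    [165,[0,1.3,0],[0,0,0]],
    [165,[0,1.45,0],[0,0,0]],
    [165,[0,1.6,0],[0,0,0]]
  ]
}}

```text
clock: 14.6
eef_pos: [552.6, 203.5, 146.8]
tcp_rot: [-3.142, 0.0, 1.759]
contact_force: [-2.9, -0.1, 0.6]
opening: 0.353
```

Run:
```python
from h import *
s=readout.sense(); print(s['eef_pos'],s['tcp_rot'],s['contact_force'],s['wrist_torque'],s['opening'],s['opening']*85)
```

```text
[552.59168876 203.46059759 146.79738805] [-3.14154434e+00  3.97967028e-05  1.75884141e+00] [-2.93233544 -0.08466856  0.59346768] [-0.0855827   0.44046683 -0.02408551] 0.3530163724683423 30.006391659809093
```

Emit:
{"api": "play_rows", "payload": {
  "rows": [
    [165,[0,0.07,0],[0,0,0]],
    [165,[0,0.14,0],[0,0,0]],
    [165,[0,0.21,0],[0,0,0]],
    [165,[0,0.28,0],[0,0,0]],
    [165,[0,0.35,0],[0,0,0]],
    [165,[0,0.42,0],[0,0,0]],
    [165,[0,0.49,0],[0,0,0]],
    [165,[0,0.56,0],[0,0,0]],
    [165,[0,0.63,0],[0,0,0]],
    [165,[0,0.7,0],[0,0,0]],
    [165,[0,0.77,0],[0,0,0]],
    [165,[0,0.84,0],[0,0,0]]
  ]
}}

```text
clock: 15.6
eef_pos: [560.8, 205.0, 146.8]
tcp_rot: [3.142, -0.0, 1.759]
contact_force: [-2.9, -1.1, -0.3]
opening: 0.356
```

Run:
```python
from h import *
s=readout.sense(); print(s['eef_pos'],s['tcp_rot'],s['contact_force'],s['wrist_torque'],s['opening'],s['opening']*85)
im,d,c,P=frame('scene'); save('scene5',im)
cc=np.array([560.9,203.9]); a=0.1865
R=np.array([[np.cos(a),np.sin(a)],[-np.sin(a),np.cos(a)]]); zz=P[...,2]; L=(P[...,:2]-cc)@R.T
P4=np.load('pics/scene4.npy'); 
for Q in (P4,P):
    L=(Q[...,:2]-cc)@R.T; zz=Q[...,2]
    k=(abs(zz-154)<9)&(abs(L[...,0])<130)&(abs(abs(L[...,1])-58)<6)
    w=L[k]; print(k.sum(),np.percentile(zz[k],[50,80,90]),np.percentile(w[:,0],[1,99]))
```

```text
[560.79534388 205.03712828 146.82906861] [ 3.14157932e+00 -8.27815774e-06  1.75878928e+00] [-2.89392394 -1.07328908 -0.30612753] [-0.0954318   0.36006129  0.02773432] 0.3555666151649511 30.22316228902084
622 [154.15449035 155.51539705 156.1599455 ] [-121.22796143   76.3034742 ]
638 [154.14616684 155.56692243 156.18595711] [-100.50059638   97.81857945]
```

Emit:
{"api": "play_rows", "payload": {
  "rows": [
    [165,[0,0.05,0],[0,0,0]],
    [165,[0,0.1,0],[0,0,0]],
    [165,[0,0.15,0],[0,0,0]],
    [165,[0,0.15,0],[0,0,0]]
  ]
}}

```text
clock: 15.98
eef_pos: [562.5, 205.4, 146.9]
tcp_rot: [3.141, -0.0, 1.759]
contact_force: [-0.5, -0.4, -0.8]
opening: 0.356
```

```bash
cat > chk.py <<'E'
from h import *
import sys
s=readout.sense(); print(s['eef_pos'],s['tcp_rot'],s['contact_force'],s['wrist_torque'],s['opening']*85)
t=sys.argv[1]
im,d,c,P=frame('scene'); save('scene'+t,im); save('s'+t+'c',cv2.resize(im[180:440,320:520],None,fx=2.3,fy=2.3))
cc=np.array([560.9,203.9]); a=0.1865
R=np.array([[np.cos(a),np.sin(a)],[-np.sin(a),np.cos(a)]])
L=(P[...,:2]-cc)@R.T; zz=P[...,2]
k=(abs(zz-152)<9)&(abs(L[...,0])<130)&(abs(abs(L[...,1])-58)<6)
w=L[k]; print(k.sum(),np.percentile(zz[k],[50,80,90,95]),np.percentile(w[:,0],[1,99]))
for sg in(1,-1):
  for x0,x1 in ((-100,-60),(-60,0),(0,50),(50,100)):
    kk=k&(L[...,0]>x0)&(L[...,0]<x1)&(L[...,1]*sg>0)
    if kk.sum()>10: print(sg,x0,kk.sum(),np.percentile(zz[kk],[60,90]))
E
python3 chk.py 6
```

```text
[562.47336732 205.37599406 146.88880787] [ 3.14108671e+00 -6.16163561e-05  1.75881604e+00] [-0.49539467 -0.41992906 -0.77241917] [-0.00524943  0.1708379   0.01838181] 30.22458042789909
551 [148.59386179 149.77920996 150.53951252 151.16392728] [-97.7390058   98.84418969]
1 -100 42 [148.94222553 150.78185896]
1 -60 85 [148.86828464 150.41090039]
1 0 82 [149.00173695 150.59179371]
1 50 88 [148.76471205 150.54273356]
-1 -100 46 [149.0619878  150.74304431]
-1 -60 72 [148.95398757 150.14120734]
-1 0 61 [149.36063752 150.37871966]
-1 50 74 [149.01171987 151.02804347]
```

View pics/s6c.png

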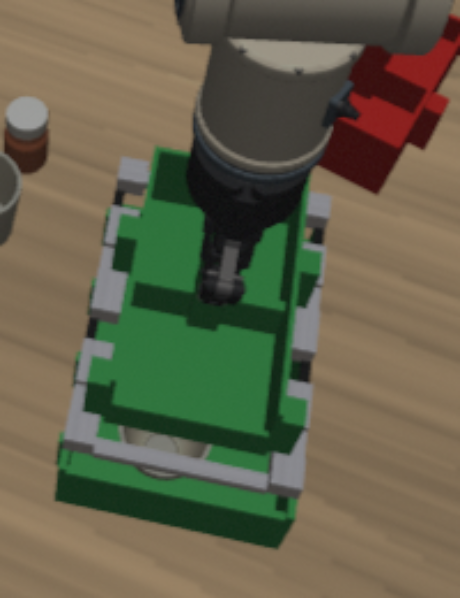

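The tote's wall tops fell from about 154.5 to 149 mm, level at all four corners, so it has dropped in. Now I open the gripper and withdraw.

Emit:
{"api": "play_rows", "payload": {
  "rows": [
    [165,[0,-0.1,0],[0,0,0]],
    [120,[0,-0.2,0],[0,0,0]],
    [60,[0,-0.2,0],[0,0,0]],
    [0,[0,-0.2,0],[0,0,0]],
    [0,[0,-0.2,0],[0,0,0]],
    [0,[0,-0.2,0],[0,0,0]],
    [0,[0,-0.2,-1],[0,0,0]],
    [0,[0,-0.2,-3],[0,0,0]],
    [0,[0,-0.2,-6],[0,0,0]],
    [0,[0,-0.2,-9],[0,0,0]],
    [0,[0,-0.2,-12],[0,0,0]],
    [0,[0,-0.2,-14],[0,0,0]]
  ]
}}

```text
clock: 17.03
eef_pos: [561.0, 205.2, 290.9]
tcp_rot: [3.138, -0.001, 1.759]
contact_force: [1.5, 0.3, -0.4]
opening: 1.0
```

Emit:
{"api": "play_rows", "payload": {
  "rows": [
    [0,[0,-2,-1],[0,0,0]],
    [0,[0,-5,-2],[0,0,0]],
    [0,[0,-8,-3],[0,0,0]],
    [0,[0,-11,-3],[0,0,0]],
    [0,[0,-14,-3],[0,0,0]],
    [0,[0,-17,-3],[0,0,0]],
    [0,[0,-20,-3],[0,0,0]],
    [0,[0,-20,-3],[0,0,0]],
    [0,[0,-20,-3],[0,0,0]]
  ]
}}

```text
clock: 17.78
eef_pos: [363.1, 167.5, 317.9]
tcp_rot: [3.139, -0.0, 1.759]
contact_force: [0.9, -0.6, -0.1]
opening: 0.998
```

```bash
python3 chk.py 7
python3 - <<'E'
from h import *
im,d,c,P=frame('top'); save('top7',im); np.save('pics/top7.npy',P)
e=cv2.resize(im[130:310,150:280],None,fx=3,fy=3); save('t7c',e)
b=cv2.imread('pics/top0.png')[...,::-1]; D=np.abs(im.astype(int)-b).max(2)>40
n,_,st,_=cv2.connectedComponentsWithStats(D.astype(np.uint8)); print([tuple(x) for x in st[1:] if x[4]>25])
E
```

```text
[363.09106077 167.46342202 317.91329366] [ 3.13948727e+00 -4.72105061e-04  1.75947532e+00] [ 0.92516534 -0.5759463  -0.08567888] [-0.00192836 -0.05178005 -0.03242011] 84.8538493376523
576 [148.52027177 149.84919134 150.37157733 150.86440604] [-99.64534725  98.8560984 ]
1 -100 61 [148.86359687 150.1566953 ]
1 -60 87 [148.54048724 150.14709343]
1 0 77 [148.81514399 150.76479062]
1 50 89 [148.51329746 150.27818809]
-1 -100 49 [149.10559986 150.547686  ]
-1 -60 69 [149.36270667 150.54382372]
-1 0 65 [149.2189643  150.30123601]
-1 50 74 [148.89455928 150.31023753]
[(np.int32(157), np.int32(149), np.int32(97), np.int32(121), np.int32(5525)), (np.int32(382), np.int32(175), np.int32(83), np.int32(104), np.int32(2072)), (np.int32(453), np.int32(203), np.int32(8), np.int32(11), np.int32(73)), (np.int32(0), np.int32(238), np.int32(231), np.int32(242), np.int32(35558)), (np.int32(37), np.int32(263), np.int32(45), np.int32(21), np.int32(101)), (np.int32(0), np.int32(288), np.int32(28), np.int32(17), np.int32(91))]
```

View pics/scene7.png

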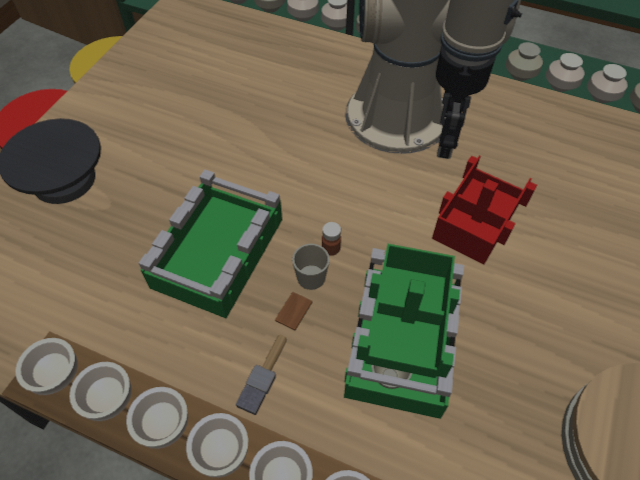

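View pics/top7.png

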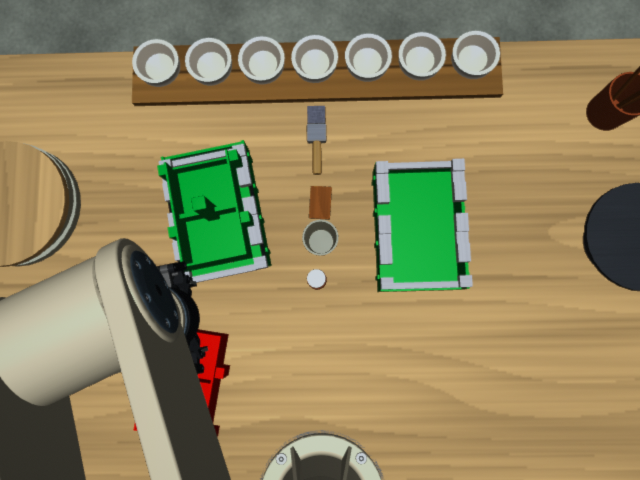

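The tote is stacked on the bowl crate and level, with post at (205,207) in the top view. Nothing else in that view changed apart from the two crates and the arm. The gripper is clear, so I'm handing in.

```bash
python3 -c "
from rig import r; print(r.sign_off())"
```

```text
the job is handed in; nothing more can be done
None
```

The tote is stacked on the bowl crate with its lugs in the shallow notches, and the job was handed in at about 18 s of the 72 s allowed.

**What I did:** I lifted the green tote straight out of the empty crate and turned it half round. I set it on the bowl crate's rails about 24 mm short of the notches and slackened the fingers. Then I slid it towards the high end with about 3 N until it dropped in, and released it.

**Last checks:**
- **Seating:** the side-wall tops came down from about 154.5 mm to 148.5–149.4 mm at all four corners, against the expected 149 mm. The tote stayed there after the gripper withdrew.
- **Position:** lengthwise, the tote is within about 1 mm of the middle of the rim I measured.
- **Other items:** before-and-after top views show changes only at the two crates and the arm. The arm covered part of the red look-alike in the final top view, but in the scene view it sits where it was.
- **Bowls:** the tote now hides most of them, so I could not measure them again. The tote's underside never came below about 74 mm over the crate, and the bowl tops are at 50 mm.
- **Forces:** when the tote first met the rails I pressed about 12 N for an instant before easing off.

The cameras disagreed by 1–2 mm on sideways position, within their stated calibration and the 3 mm play each side. No check failed.

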